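# Find the loose clamp bolt on the sample station and hold its cap open

## Task

First slide the reading head along its rail to the stop at its left end (left as seen from the robot) so that the three caps are free. Then tap the clamp bolts on the caps to find the loose one, the one that sinks and stays down, and lift that cap by its tab by at least 45 degrees, leaving the other two caps shut and the things lying around where they are. The cap springs shut when let go, so finish while still holding it open.

Things in the scene. Friction and masses are not known exactly. Their poses are not given: they have to be found in the camera images.
- station: Sample station, fixed to the bench: grey plate 200 x 375 x 12 mm with a row of three square aluminium chambers (56 mm wide, 75 mm between centres) along its y axis, each shut by a steel cap, and a steel rail behind them. Origin on the bench under the middle chamber; x points from the cap tabs to the hinges and the rail, y along the row towards the rail's left end, z up. Its yaw varies by up to 0.25 rad.
- carriage (a joint): Carriage with a white reading head that bridges over the caps and slides along the rail. Value in m along the station's +y; 0 at the right end, 0.28 against the stop at the left end, where it is clear of all three caps. It starts somewhere from 0 to 0.16, stays where it is left, and takes about 3 N to slide. The white bridge is 50 mm wide along y and its top is 161 mm above the bench.
- carriage_grip (a point): Point on the axis of the carriage's grip, an upright black round post 26 mm across and 36 mm tall that stands on the white bridge; this point is 181 mm above the bench, 20 mm above the bridge and 16 mm below the post's top. It moves with the carriage; axes as the station's.
- head_a (a point): Centre of the top face of the clamp bolt's round dark head (20 mm across, 9 mm thick) on the cap of the left chamber (as seen from the robot; station y = +75 mm); 101 mm above the bench while the bolt stands up. Bolt heads stand 21 mm above the cap's upper face.
- bolt_a (a joint): How far this bolt has been pushed down into its cap, m; all start at 0. A firm bolt bears on the jar beneath it and hardly moves (under 2 mm); the loose one, over a jar that is too short, gives way at about 3 N, sinks 11 mm to its stop and stays down. Which one is loose differs each time and cannot be seen.
- cap_a (a joint): Opening angle of the steel cap of the left chamber (as seen from the robot; station y = +75 mm), rad: 0 shut, 1.25 fully open. Its hinge line is parallel to the station's y axis; opening lifts the tab side. A light spring and its weight (0.12 kg) close it as soon as it is let go; about 1 N upward at the tab starts to lift it and about 2.5 N holds it wide open.
- tab_a (a point): Point in the cap's tab, mid-thickness, 6 mm from the round tab end and 105 mm from the hinge line, 76 mm above the bench when shut. The tab is a steel tongue 14 mm wide (along y), 8 mm thick (14 mm at its round end), reaching 53 mm out from the cap's plate (54 mm wide) towards the robot, free on both sides and beneath. The point and its axes move with the cap.
- hinge_a (a point): Fixed point on this cap's hinge line, above the middle of its hinge: 36 mm behind the bolt (station +x), 76 mm above the bench.
- head_b (a point): Centre of the top face of the clamp bolt's round dark head (20 mm across, 9 mm thick) on the cap of the middle chamber (station y = 0); 101 mm above the bench while the bolt stands up. Bolt heads stand 21 mm above the cap's upper face.
- bolt_b (a joint): How far this bolt has been pushed down into its cap, m; all start at 0. A firm bolt bears on the jar beneath it and hardly moves (under 2 mm); the loose one, over a jar that is too short, gives way at about 3 N, sinks 11 mm to its stop and stays down. Which one is loose differs each time and cannot be seen.
- cap_b (a joint): Opening angle of the steel cap of the middle chamber (station y = 0), rad: 0 shut, 1.25 fully open. Its hinge line is parallel to the station's y axis; opening lifts the tab side. A light spring and its weight (0.12 kg) close it as soon as it is let go; about 1 N upward at the tab starts to lift it and about 2.5 N holds it wide open.
- tab_b (a point): Point in the cap's tab, mid-thickness, 6 mm from the round tab end and 105 mm from the hinge line, 76 mm above the bench when shut. The tab is a steel tongue 14 mm wide (along y), 8 mm thick (14 mm at its round end), reaching 53 mm out from the cap's plate (54 mm wide) towards the robot, free on both sides and beneath. The point and its axes move with the cap.
- hinge_b (a point): Fixed point on this cap's hinge line, above the middle of its hinge: 36 mm behind the bolt (station +x), 76 mm above the bench.
- head_c (a point): Centre of the top face of the clamp bolt's round dark head (20 mm across, 9 mm thick) on the cap of the right chamber (station y = -75 mm); 101 mm above the bench while the bolt stands up. Bolt heads stand 21 mm above the cap's upper face.
- bolt_c (a joint): How far this bolt has been pushed down into its cap, m; all start at 0. A firm bolt bears on the jar beneath it and hardly moves (under 2 mm); the loose one, over a jar that is too short, gives way at about 3 N, sinks 11 mm to its stop and stays down. Which one is loose differs each time and cannot be seen.
- cap_c (a joint): Opening angle of the steel cap of the right chamber (station y = -75 mm), rad: 0 shut, 1.25 fully open. Its hinge line is parallel to the station's y axis; opening lifts the tab side. A light spring and its weight (0.12 kg) close it as soon as it is let go; about 1 N upward at the tab starts to lift it and about 2.5 N holds it wide open.
- tab_c (a point): Point in the cap's tab, mid-thickness, 6 mm from the round tab end and 105 mm from the hinge line, 76 mm above the bench when shut. The tab is a steel tongue 14 mm wide (along y), 8 mm thick (14 mm at its round end), reaching 53 mm out from the cap's plate (54 mm wide) towards the robot, free on both sides and beneath. The point and its axes move with the cap.
- hinge_c (a point): Fixed point on this cap's hinge line, above the middle of its hinge: 36 mm behind the bolt (station +x), 76 mm above the bench.
- dropper: Bystander, to be left alone: small amber dropper bottle with a red cap, 30 mm across, 60 mm tall. Origin at the centre of its underside.
- dish: Bystander, to be left alone: clear round dish, 72 mm across, 14 mm high. Origin at the centre of its underside.
- spatula: Bystander, to be left alone: steel spatula lying flat, 150 mm long. Origin at the centre of its underside.
- beaker: Bystander, to be left alone: glass beaker, 68 mm across, 80 mm tall. Origin at the centre of its underside.
- spare_jar: Bystander, to be left alone: spare white jar, 38 mm across, 36 mm tall. Origin at the centre of its underside.
- weight: Bystander, to be left alone: small brass weight, 28 mm across, 40 mm tall. Origin at the centre of its underside.

How it is judged:
By the outcome, as a careful person would: the job done as asked, in the order asked, and still so for the second after the job is handed in, while the arm keeps its last pose, push and grip.
It also fails if it takes over 64 s, if anything falls off the work surface, if the arm or the gripper's body presses on something with over 40 N, if the wrist force passes 120 N, or if a joint passes its speed limit or range.

## Robot

A 6-joint arm with a two-finger parallel gripper is mounted at the origin on the work surface. World frame = base frame: x ahead of the robot, y to its left, z up, the work surface at z = 0. Lengths are in m, angles in rad, forces in N, time in s.
With the tool pointing down it reaches from about 0.325 to 0.925 m from the base axis. Payload 3.1 kg.
Tool frame: the origin (TCP) lies at the very end of the fingers, on their centre line; the grasp point (between the pads) lies 19 mm behind it; z points along the fingers, y is the line along which they close (so a half turn about z gives the same grasp; the last joint's range is limited). The gripper opens to 85 mm and grips with 20 to 120 N. Pads are 22 mm wide; open, the fingers measure 114 mm over their backs; the gripper's body (76 mm by 85 mm) begins 54 mm behind the grasp point. The pads swing forward as they close: fully open they stand 13 mm farther back than shut.
Start: joints at [-1.221, 0.217, 1.613, -0, 1.311, -0.112], TCP at [0.278, -0.56, 0.231] pointing down, gripper open.
Joint ranges: [-2.75, 2.75], [-0.78, 2.1], [0.31, 2.55], [-1.13, 4.27], [0.13, 2.63], [-2.58, 2.58]. Speed limits (rad/s): [2.79, 2.79, 3.14, 3.14, 3.14, 3.14].

## Interface

Orientations are given as [roll, pitch, yaw] about the fixed x, y, z axes, in that order (R = Rz(yaw) Ry(pitch) Rx(roll)).
In Python, from bench import ctrl gives the robot as it stands. The module is installed in compiled form; this text tells all that it offers.
- The arm moves only by the shell command python3 -m handwheel 'ROWS'. ROWS is JSON, a list that holds one entry, the list of rows, each a list of 5 numbers: the shift along the tool's x, y, z each as a share of 0.5 m, from -1 to 1, then the turn about the tool's z as a share of pi/4 rad, from -1 to 1, then the opening, from 0 (shut) to 1 (fully open). A call has 1 to 8 rows; each row is the pose to reach, as a shift and turn from the pose commanded when the call began, along the tool's axes at that moment; what a row does not reach only later rows make up. A row lasts 1/10 s, in which the tool goes at most 50 mm and 8.59 degrees, less where a joint would pass 70% of its speed; a pose out of reach is approached as far as the arm can. A call with a number of a shift or a turn outside -1 to 1 is refused whole. A call with a gripper value outside its range is refused whole. The fingers move at their own pace and stop on an object; the grip force is fixed at half the most. Time passes only in rows, so rows that repeat a pose let the fingers close. It gives the time, the measured TCP pose, the force, the opening and the grip force at its end, in the units of the state.
- ctrl.observe(): the state, without advancing time (a new reading comes with each control period).
- ctrl.get_image(name): name is "side" or "top"; returns the picture (384x512x3 uint8, red, green, blue); there is no depth.
- ctrl.camera_params(name): a dict with "mtx" (3x3 intrinsics, pixels), "R" (3x3) and "t" (3): a world point X has camera coordinates R X + t. Camera axes: x right, y down, z forward; pixel columns grow to the right and rows downward; lengths in m; the calibration is good to about 2 mm. A picture is of the moment at which its call begins. camera_params takes no time and is no camera call.
- ctrl.finish_job(): hands the job in; it is judged then, once.
Trained networks look in the newest picture that a camera, given by its name, has taken for a name from the list of things; names that differ only in an ending like _2 or _b are one class to them, and where a whole thing is asked for, a point or a joint stands for the part that bears it (a point fixed in the world has none). Each returns a list of dicts, best first, with "score" (0 to 1); they miss things now and then, are a little off and sometimes report something else, mostly with a low value. They report only what shows in the picture. A call takes as long as a camera call.
- ctrl.find_in(thing, camera): "centre" ([x, y, z] in m, in world coordinates, good to about 4 mm: the middle of the surface that is visible of it).
- ctrl.outline_of(thing, camera): "pixels" (384x512 bool, what is visible of it).
The state is a dict: "clock": time; "joint_positions": joint angles; "qvel": joint speeds; "tau": joint torques, N m; "position": TCP position; "orientation": TCP orientation; "force": force on the tool from outside, world axes, zero at the start; "wrist_torque": the same for the moment, N m; "width": finger opening in m; "finger_force": force on a finger pad.
Only numpy, scipy, OpenCV 4.12 (cv2) and the standard library are available. Lean on these libraries where they do the work, as an engineer would, in place of code of your own. Each camera call takes 0.05 s, during which the arm holds its last target. There are 200 camera calls.

## Working session

There is one attempt and no reset: what is moved stays moved. The work goes in short steps, Python scripts to look and compute and a shell command to move; the robot and the scene stay as the last step left them, time stands still between calls to the robot, and variables do not carry over. Pictures are saved under pics/ and viewed, at most 10 in all, crops included, and the job is handed in when it is done.

```bash
mkdir -p pics
python3 - <<'E'
from bench import ctrl
import cv2,numpy as np
s=ctrl.observe();print({k:np.round(v,3).tolist() for k,v in s.items()})
for n in("top","side"):
    im=ctrl.get_image(n);cv2.imwrite(f"pics/{n}0.png",im[:,:,::-1])
    for t in("carriage_grip","head_a","tab_a","station","dropper","dish","spatula","beaker","spare_jar","weight"):
        r=ctrl.find_in(t,n);print(n,t,[(round(d["score"],2),np.round(d["centre"],3).tolist()) for d in r[:4]])
E
```

```text
{'clock': 0.0, 'joint_positions': [-1.221, 0.218, 1.615, -0.0, 1.311, -0.112], 'qvel': [0.002, -0.0, 0.0, 0.001, 0.0, 0.0], 'tau': [0.001, -39.685, -30.385, -0.0, 0.01, -0.0], 'position': [0.278, -0.559, 0.23], 'orientation': [-3.139, -0.0, 0.462], 'force': [-0.765, 0.488, -0.26], 'wrist_torque': [-0.045, -0.006, 0.015], 'finger_force': 0.0, 'width': 0.085}
top carriage_grip [(0.82, [0.575, -0.142, 0.161])]
top head_a [(0.38, [0.525, -0.086, 0.102]), (0.37, [0.528, -0.012, 0.102])]
top tab_a [(0.96, [0.52, -0.084, 0.079]), (0.71, [0.521, -0.012, 0.079]), (0.57, [0.479, -0.163, 0.076]), (0.51, [0.525, -0.083, 0.099])]
top station [(0.6, [0.55, -0.03, 0.013])]
top dropper [(0.49, [0.398, 0.046, 0.035])]
top dish [(0.92, [0.379, -0.112, 0.016])]
top spatula [(0.69, [0.56, -0.296, 0.003])]
top beaker [(0.77, [0.55, 0.248, 0.033])]
top spare_jar [(0.51, [0.638, -0.265, 0.036]), (0.29, [0.517, -0.013, 0.075])]
top weight []
side carriage_grip [(0.56, [0.604, -0.124, 0.147]), (0.31, [0.392, 0.052, 0.035])]
side head_a [(0.61, [0.527, -0.154, 0.1]), (0.56, [0.52, -0.012, 0.102])]
side tab_a [(0.93, [0.515, -0.087, 0.078]), (0.75, [0.517, -0.152, 0.08]), (0.59, [0.514, -0.01, 0.079])]
side station [(0.97, [0.542, -0.009, 0.024]), (0.7, [0.605, -0.123, 0.147])]
side dropper [(0.88, [0.392, 0.054, 0.032]), (0.31, [0.536, 0.247, 0.055])]
side dish [(0.88, [0.373, -0.105, 0.012]), (0.62, [0.517, -0.009, 0.101])]
side spatula [(0.78, [0.506, -0.289, 0.012])]
side beaker [(0.63, [0.538, 0.249, 0.051])]
side spare_jar [(0.54, [0.625, -0.258, 0.028])]
side weight [(0.62, [0.386, 0.131, 0.024])]
```

View pics/top0.png

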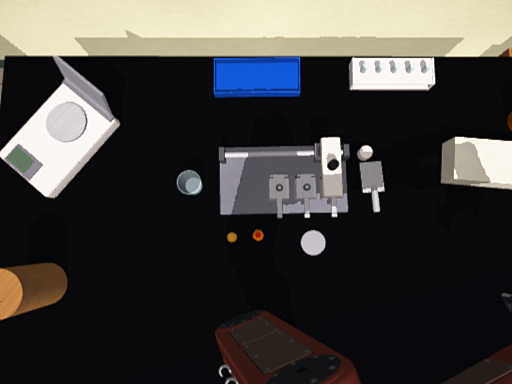

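View pics/side0.png

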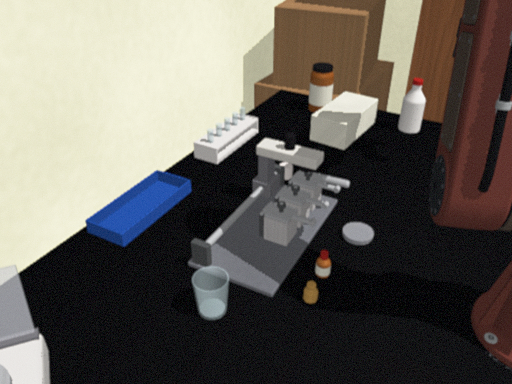

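The top view shows the post at about (333,164), heads a and b at about (279,187) and (306,187), and the station almost aligned with the robot. The side view agrees. I'll zoom in for exact pixels.

```bash
cat > h.py <<'E'
from bench import ctrl
import cv2,numpy as np
def ray(cam,u,v,z):
    p=ctrl.camera_params(cam);R=np.array(p["R"]);t=np.array(p["t"]);K=np.array(p["mtx"])
    C=-R.T@t;d=R.T@np.linalg.solve(K,[u,v,1.]);return C+d*(z-C[2])/d[2]
def proj(cam,X):
    p=ctrl.camera_params(cam);q=np.array(p["mtx"])@(np.array(p["R"])@X+np.array(p["t"]));return q[:2]/q[2]
def crop(cam,x,y,w,h,s,f):
    im=ctrl.get_image(cam)[y:y+h,x:x+w,::-1];cv2.imwrite(f,cv2.resize(im,None,fx=s,fy=s,interpolation=cv2.INTER_CUBIC))
E
python3 - <<'E'
from h import *
crop("top",210,130,160,120,5,"pics/c1.png")
print(-np.array(ctrl.camera_params("top")["R"]).T@ctrl.camera_params("top")["t"])
for n in("head_a","carriage_grip","tab_a"):
    for d in ctrl.outline_of(n,"top")[:4]:
        v,u=np.nonzero(d["pixels"]);print(n,round(d["score"],2),u.mean().round(2),v.mean().round(2),u.min(),u.max(),v.min(),v.max(),len(u))
E
```

```text
[0.38955382 0.02771824 1.18479538]
head_a 0.5 278.69 186.88 276 281 185 189 26
head_a 0.37 306.09 186.09 304 308 184 188 22
carriage_grip 0.84 329.7 164.62 313 342 137 196 1338
carriage_grip 0.17 312.62 242.08 301 325 230 254 491
tab_a 0.76 278.75 190.59 269 288 174 217 538
tab_a 0.67 305.8 190.2 295 316 173 216 604
tab_a 0.58 284.61 178.7 218 350 136 218 8981
```

View pics/c1.png

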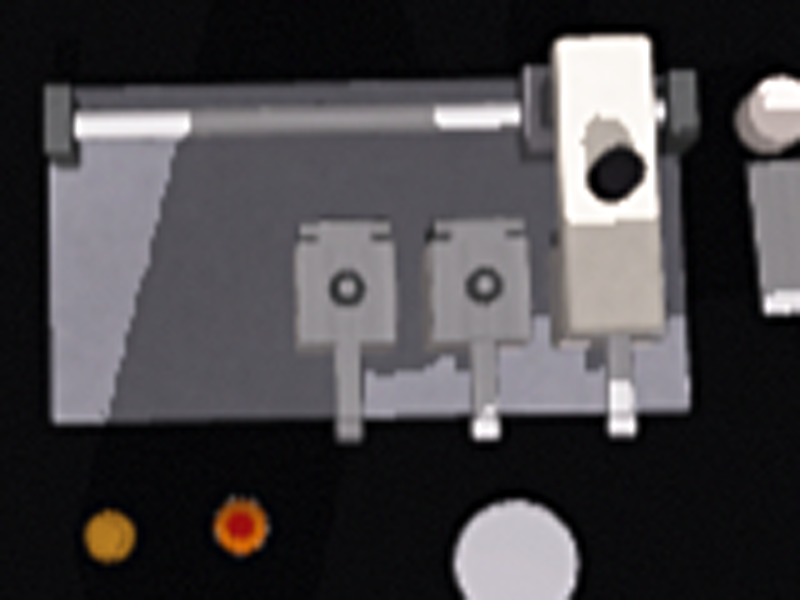

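The crop shows the post at about crop (615,173), heads at (347,288) and (485,286), and tab c's end at (622,432), with the post standing over the right cap. Next I'll solve the station pose.

```bash
cat >> h.py <<'E'
def cp(u,v,z): return ray("top",210+(u+.5)/5-.5,130+(v+.5)/5-.5,z)
def S(x,y,z=0):
    st=np.load("st.npy");c,s=np.cos(st[2]),np.sin(st[2]);return np.array([st[0]+c*x-s*y,st[1]+s*x+c*y,z])
def rel(X):  # world target -> move shares in tool axes, and turn share to station yaw
    from scipy.spatial.transform import Rotation as Ro
    s=ctrl.observe();R=Ro.from_euler("xyz",s["orientation"]).as_matrix()
    y=s["orientation"][2];return np.round(R.T@(np.array(X)-s["position"])/.5,4),round((y-np.load("st.npy")[2])/(np.pi/4),3)
E
python3 - <<'E'
from h import *
from scipy.optimize import least_squares
obs=[((0,75,.101),cp(347,288,.101)),((0,0,.101),cp(485,286,.101)),
((-75,75,.083),cp(350,437,.083)),((-75,0,.083),cp(487,435,.083)),((-75,-75,.083),cp(623,432,.083))]
for o,p in obs: print(o,p.round(4))
print("plate",cp(53,424,.012).round(4),cp(690,411,.012).round(4)); print("post",cp(615,173,.181).round(4))
def f(s):
    r=[]
    for (x,y,z),p in obs:
        c,n=np.cos(s[2]),np.sin(s[2]);x/=1e3;y/=1e3
        r+=[s[0]+c*x-n*y-p[0],s[1]+n*x+c*y-p[1]]
    return r
s=least_squares(f,[.52,-.09,0]);print(s.x.round(4),(np.array(s.fun)*1e3).round(1))
np.save("st.npy",s.x)
p=cp(615,173,.181);c,n=np.cos(s.x[2]),np.sin(s.x[2]);d=p[:2]-s.x[:2];print("post in station",c*d[0]+n*d[1],-n*d[0]+c*d[1])
print(rel([p[0],p[1],.25]))
E
```

```text
(0, 75, 0.101) [ 0.5233 -0.0106  0.101 ]
(0, 0, 0.101) [ 0.5249 -0.0857  0.101 ]
(-75, 75, 0.083) [ 0.4432 -0.0131  0.083 ]
(-75, 0, 0.083) [ 0.4449 -0.0881  0.083 ]
(-75, -75, 0.083) [ 0.4471 -0.1625  0.083 ]
plate [0.4529 0.1582 0.012 ] [ 0.4633 -0.214   0.012 ]
post [ 0.5732 -0.1436  0.181 ]
[ 0.5219 -0.0863  0.0162] [-2.6 -0.7 -3.  -0.6  2.5  0.6  2.1  0.6  1.   0. ]
post in station 0.05031187676994614 -0.05811471439864272
(array([ 0.8983, -0.4822, -0.0374]), np.float64(0.567))
```

```bash
python3 -c "
import numpy as np;np.save('st.npy',[.5243,-.0859,.025])"
python3 -m handwheel '[[[0.9,-0.482,-0.04,0.56,0.8],[0.9,-0.482,-0.04,0.56,0.8],[0.9,-0.482,-0.04,0.56,0.8],[0.9,-0.482,-0.04,0.56,0.8],[0.9,-0.482,-0.04,0.56,0.8],[0.9,-0.482,-0.04,0.56,0.8],[0.9,-0.482,-0.04,0.56,0.8],[0.9,-0.482,-0.04,0.56,0.8]]]'
python3 - <<'E'
from h import *
print(rel([.572,-.144,.25]))
E
```

```text
clock: 2.1
position: [0.5099, -0.2331, 0.2473]
orientation: [3.141, -0.001, 0.022]
force: [1.1, 0.3, 0.2]
width: 0.0684
finger_force: 0.0
(array([ 0.128 , -0.1755, -0.0053]), np.float64(-0.004))
```

```bash
python3 -m handwheel '[[[0.128,-0.175,-0.005,0,0.8],[0.128,-0.175,-0.005,0,0.8],[0.128,-0.175,-0.005,0,0.8],[0.128,-0.175,-0.005,0,0.8]]]'
python3 - <<'E'
from h import *
print(rel([.572,-.144,.168]))
crop("top",210,110,160,120,5,"pics/c2.png");crop("side",200,80,160,120,5,"pics/s2.png")
E
```

```text
clock: 2.5
position: [0.5717, -0.1446, 0.2494]
orientation: [3.141, 0.0, 0.025]
force: [-0.7, -0.9, 0.9]
width: 0.0683
finger_force: 0.0
(array([ 0.0007, -0.0012,  0.1628]), np.float64(0.001))
```

View pics/s2.png

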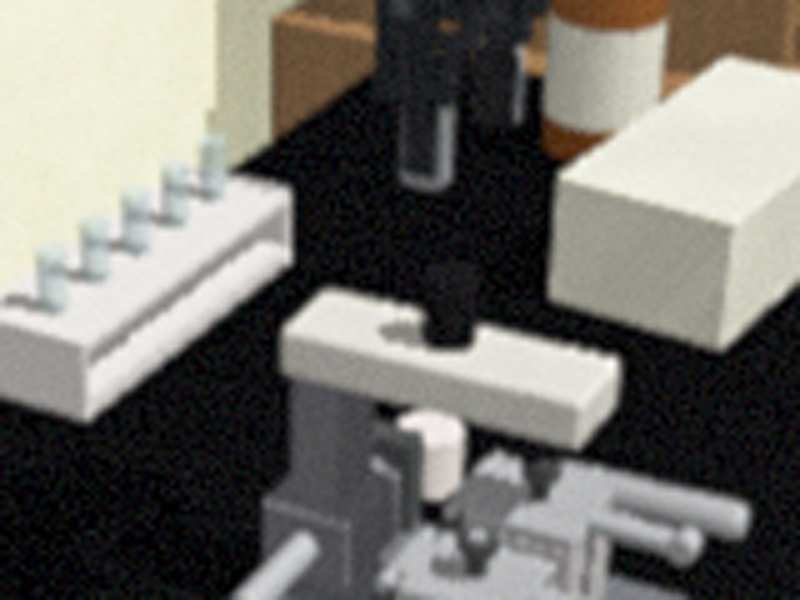

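The fingers, at crop (425,150) and (500,90), straddle the black post at (450,305). I'll descend and grip.

```bash
python3 -m handwheel '[[[0.001,-0.001,0.08,0,0.8],[0.001,-0.001,0.13,0,0.8],[0.001,-0.001,0.162,0,0.8],[0.001,-0.001,0.162,0,0.2],[0.001,-0.001,0.162,0,0.2],[0.001,-0.001,0.162,0,0.2],[0.001,-0.001,0.162,0,0.2],[0.001,-0.001,0.162,0,0.2]]]'
```

```text
clock: 3.4
position: [0.5726, -0.1464, 0.1707]
orientation: [3.14, -0.003, 0.022]
force: [-1.6, -2.7, 5.5]
width: 0.0243
finger_force: 59.5
```

```bash
python3 -m handwheel '[[[0,-0.03,0,0,0.2],[0,-0.08,0,0,0.2],[0,-0.14,0,0,0.2],[0,-0.2,0,0,0.2],[0,-0.26,0,0,0.2],[0,-0.32,0,0,0.2],[0,-0.38,0,0,0.2],[0,-0.42,0,0,0.2]]]'
python3 - <<'E'
from h import *
s=ctrl.observe();print(s["width"],s["finger_force"],rel(S(.048,.2,.17)))
E
```

```text
clock: 4.2
position: [0.5668, 0.0657, 0.1707]
orientation: [3.14, -0.0, 0.023]
force: [-4.8, -3.8, 7.3]
width: 0.0243
finger_force: 59.9
0.024276499782688057 59.922500252723694 (array([ 0.0033, -0.0991,  0.0012]), np.float64(-0.002))
```

Now slowly on to the stop, watching the force.

```bash
python3 -m handwheel '[[[0.0,-0.03,0,0,0.2],[0.0,-0.05,0,0,0.2],[0,-0.07,0,0,0.2],[0,-0.08,0,0,0.2]]]'
python3 -m handwheel '[[[0.0,-0.01,0,0,0.2],[0.0,-0.02,0,0,0.2],[0,-0.026,0,0,0.2],[0,-0.026,0,0,0.2]]]'
```

```text
clock: 4.6
position: [0.5657, 0.1043, 0.1706]
orientation: [3.139, 0.001, 0.024]
force: [-4.9, -13.9, 8.7]
width: 0.0243
finger_force: 60.2
clock: 5.0
position: [0.5657, 0.1043, 0.1705]
orientation: [3.115, 0.003, 0.024]
force: [-6.1, -35.9, 10.1]
width: 0.0241
finger_force: 63.2
```

```bash
python3 -m handwheel '[[[0.01,0.016,0,0,0.2],[0.01,0.032,0,0,0.2],[0.01,0.036,0,0,0.2],[0.01,0.036,0,0,0.2]]]'
python3 -m handwheel '[[[0,0,0,0,0.8],[0,0,0,0,0.8],[0,0,0,0,0.8],[0,0,0,0,0.8],[0,0,-0.08,0,0.8],[0,0,-0.15,0,0.8],[0,0,-0.15,0,0.8]]]'
python3 - <<'E'
from h import *
for h in(75,0,-75): print(rel(S(0,h/1e3,.15)))
crop("top",180,110,160,120,5,"pics/c3.png")
E
```

```text
clock: 5.4
position: [0.5658, 0.0993, 0.1704]
orientation: [3.14, 0.014, 0.023]
force: [-17.9, -2.0, 17.8]
width: 0.0242
finger_force: 61.8
clock: 6.1
position: [0.5753, 0.0999, 0.2501]
orientation: [-3.141, -0.012, 0.022]
force: [-0.2, -0.1, 1.2]
width: 0.0678
finger_force: 0.0
(array([-0.1131,  0.2193,  0.1987]), np.float64(-0.004))
(array([-0.1127,  0.3693,  0.1987]), np.float64(-0.004))
(array([-0.1122,  0.5193,  0.1986]), np.float64(-0.004))
```

View pics/c3.png

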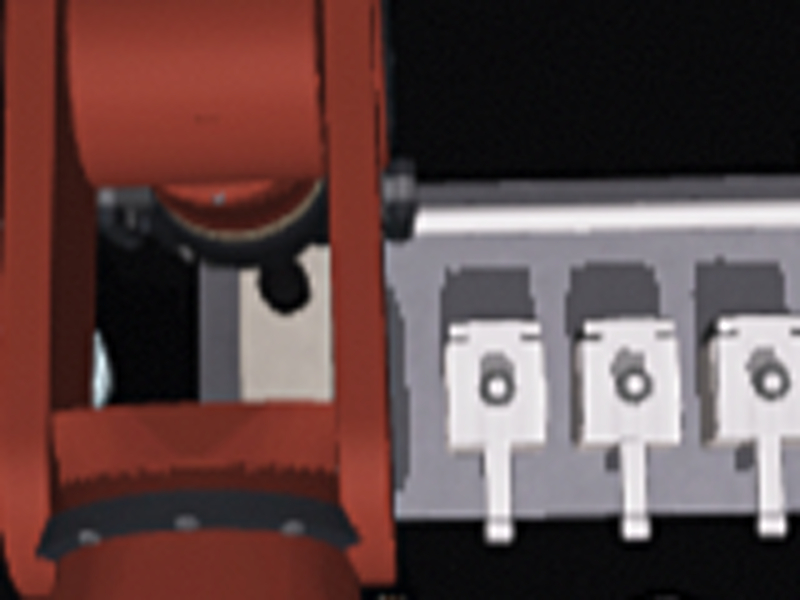

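The caps are free, with heads at crop (497,386), (633,382) and (771,380). When I eased off, the carriage may have followed about 5 mm back. I'll nudge it against the stop with the open right finger, without gripping.

```bash
python3 -m handwheel '[[[-0.018,0,0.08,0,0.8],[-0.018,0,0.16,0,0.8],[-0.018,0,0.16,0,0.8],[-0.018,-0.02,0.16,0,0.8],[-0.018,-0.04,0.16,0,0.8],[-0.018,-0.05,0.16,0,0.8],[-0.018,-0.05,0.16,0,0.8]]]'
python3 -m handwheel '[[[0,-0.008,0,0,0.8],[0,-0.016,0,0,0.8],[0,-0.016,0,0,0.8]]]'
```

```text
clock: 6.85
position: [0.5631, 0.1253, 0.1655]
orientation: [3.142, -0.004, 0.023]
force: [-0.6, -0.1, -0.3]
width: 0.0683
finger_force: 0.2
clock: 7.15
position: [0.563, 0.1254, 0.165]
orientation: [3.127, -0.002, 0.024]
force: [0.7, -18.5, 2.6]
width: 0.0684
finger_force: 9.6
```

At the stop, with 18 N and no motion. I'll retreat, shut the fingers and move over head a.

```bash
python3 -m handwheel '[[[0,0.03,0,0,0.8],[0,0.056,0,0,0.8],[0,0.056,-0.08,0,0.8],[0,0.056,-0.16,0,0],[0,0.15,-0.16,0,0],[-0.07,0.22,-0.16,0,0],[-0.07,0.27,-0.16,0,0],[-0.07,0.27,-0.16,0,0]]]'
python3 - <<'E'
from h import *
print(ctrl.observe()["width"])
for h in(75,0,-75): print(rel(S(0,h/1e3,.115)))
E
```

```text
clock: 7.95
position: [0.5287, -0.0056, 0.2436]
orientation: [-3.142, -0.001, 0.018]
force: [1.2, -0.3, 0.8]
width: 0.0001
finger_force: 0.0
0.0001201197016861276
(array([-0.013 ,  0.0104,  0.2571]), np.float64(-0.009))
(array([-0.012 ,  0.1604,  0.2571]), np.float64(-0.009))
(array([-0.0109,  0.3104,  0.2571]), np.float64(-0.009))
```

```bash
python3 -m handwheel '[[[-0.013,0.01,0.08,0,0],[-0.013,0.01,0.16,0,0],[-0.013,0.01,0.24,0,0],[-0.013,0.01,0.27,0,0],[-0.013,0.01,0.28,0,0],[-0.013,0.01,0.29,0,0],[-0.013,0.01,0.295,0,0],[-0.013,0.01,0.295,0,0]]]'
```

```text
clock: 8.75
position: [0.5242, -0.0081, 0.1004]
orientation: [-3.141, -0.0, 0.022]
force: [-8.1, 1.7, 14.2]
width: -0.0004
finger_force: 6.5
```

Bolt a is firm. Next is b.

```bash
python3 -m handwheel '[[[0,0,-0.06,0,0],[0,0.05,-0.06,0,0],[0,0.155,-0.06,0,0],[0,0.155,-0.06,0,0],[0,0.155,-0.02,0,0],[0,0.155,-0.01,0,0],[0,0.155,0.0,0,0],[0,0.155,0.0,0,0]]]'
```

```text
clock: 9.55
position: [0.5252, -0.0856, 0.0963]
orientation: [3.141, -0.001, 0.023]
force: [0.5, -0.4, -0.2]
width: 0.0003
finger_force: 0.0
```

```bash
python3 -m handwheel '[[[0,0,0.008,0,0],[0,0,0.016,0,0],[0,0,0.022,0,0],[0,0,0.022,0,0]]]'
```

```text
clock: 9.95
position: [0.5258, -0.0857, 0.0891]
orientation: [-3.141, -0.0, 0.023]
force: [-8.3, 2.6, 21.3]
width: 0.0001
finger_force: 11.0
```

Bolt b sank 11 mm, so it is the loose one. I'll rise and move over tab b.

```bash
python3 -m handwheel '[[[0,0,-0.08,0,0],[0,0,-0.14,0,0.6],[-0.08,0,-0.14,0,0.6],[-0.138,0,-0.14,0,0.6],[-0.138,0,-0.14,0,0.6],[-0.138,0,-0.14,0,0.6]]]'
python3 - <<'E'
from h import *
print(rel(S(-.069,0,.057)))
im=ctrl.get_image("side");cv2.imwrite("pics/s4.png",cv2.resize(im[110:290,200:440,::-1],None,fx=3.3,fy=3.3,interpolation=cv2.INTER_CUBIC))
for c in("top","side"):print([(round(d["score"],2),np.round(d["centre"],3)) for d in ctrl.find_in("tab_b",c)])
E
```

```text
clock: 10.55
position: [0.4557, -0.0874, 0.1548]
orientation: [3.142, -0.001, 0.022]
force: [0.6, 0.2, 0.2]
width: 0.0513
finger_force: 0.0
(array([-0.001 ,  0.0005,  0.1957]), np.float64(-0.004))
[(0.97, array([ 0.52 , -0.012,  0.08 ])), (0.62, array([ 0.522, -0.086,  0.08 ])), (0.58, array([ 0.523, -0.163,  0.075]))]
[(0.81, array([ 0.511, -0.087,  0.081])), (0.67, array([ 0.519, -0.154,  0.082]))]
```

View pics/s4.png

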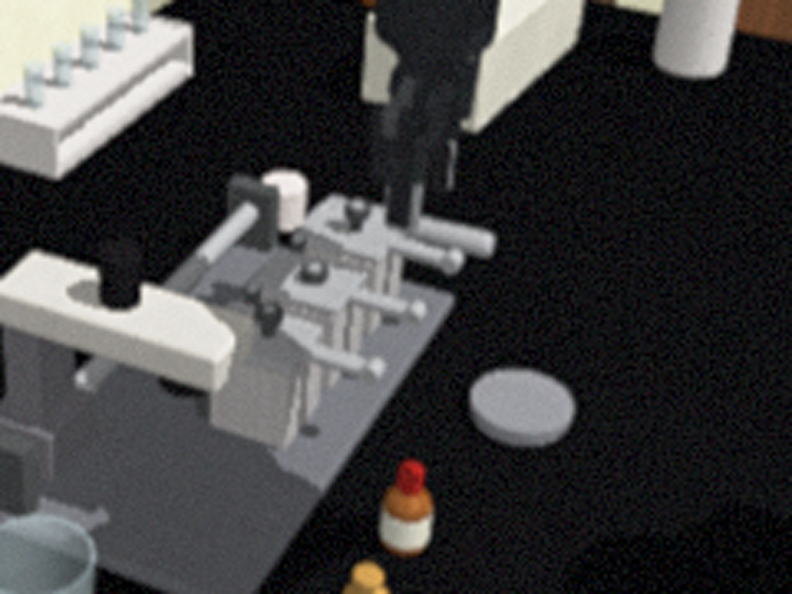

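The reading head is at the left stop. Middle bolt b, at crop (313,270), sits visibly lower than its neighbours. Tab b's end is at (417,308), and the gripper is above it. I'll descend and grip.

```bash
python3 -m handwheel '[[[-0.001,0,0.08,0,0.6],[-0.001,0,0.15,0,0.6],[-0.001,0,0.195,0,0.6],[-0.001,0,0.195,0,0.6],[-0.001,0,0.195,0,0],[-0.001,0,0.195,0,0],[-0.001,0,0.195,0,0],[-0.001,0,0.195,0,0]]]'
python3 - <<'E'
from h import *
s=ctrl.observe();print(s["width"],s["finger_force"])
for a in(5,10,15,20,25,30,35,40,45,50,55,60):
    r=np.deg2rad(a);print(a,round(.105*(1-np.cos(r))/.5,3),round(-.105*np.sin(r)/.5,3))
E
```

```text
clock: 11.5
position: [0.4573, -0.0888, 0.0592]
orientation: [3.139, -0.004, 0.023]
force: [1.8, -4.2, 0.5]
width: 0.0129
finger_force: 60.0
0.012912948029234815 59.98209021985531
5 0.001 -0.018
10 0.003 -0.036
15 0.007 -0.054
20 0.013 -0.072
25 0.02 -0.089
30 0.028 -0.105
35 0.038 -0.12
40 0.049 -0.135
45 0.062 -0.148
50 0.075 -0.161
55 0.09 -0.172
60 0.105 -0.182
```

```bash
python3 -m handwheel '[[[0.001,0,-0.018,0,0],[0.003,0,-0.036,0,0],[0.007,0,-0.054,0,0],[0.013,0,-0.072,0,0],[0.02,0,-0.089,0,0],[0.028,0,-0.105,0,0],[0.028,0,-0.105,0,0]]]'
```

```text
clock: 12.2
position: [0.4702, -0.0884, 0.1107]
orientation: [3.139, -0.003, 0.023]
force: [3.4, -4.5, -5.7]
width: 0.0128
finger_force: 58.8
```

```bash
python3 -m handwheel '[[[0.01,0,-0.015,0,0],[0.021,0,-0.03,0,0],[0.034,0,-0.043,0,0],[0.047,0,-0.056,0,0],[0.062,0,-0.067,0,0],[0.077,0,-0.077,0,0],[0.077,0,-0.077,0,0],[0.077,0,-0.077,0,0]]]'
python3 - <<'E'
from h import *
crop("side",200,110,200,150,4,"pics/s5.png")
E
```

```text
clock: 13.0
position: [0.5052, -0.0874, 0.1469]
orientation: [3.14, 0.006, 0.022]
force: [-1.5, -6.1, -5.6]
width: 0.0124
finger_force: 58.8
```

View pics/s5.png

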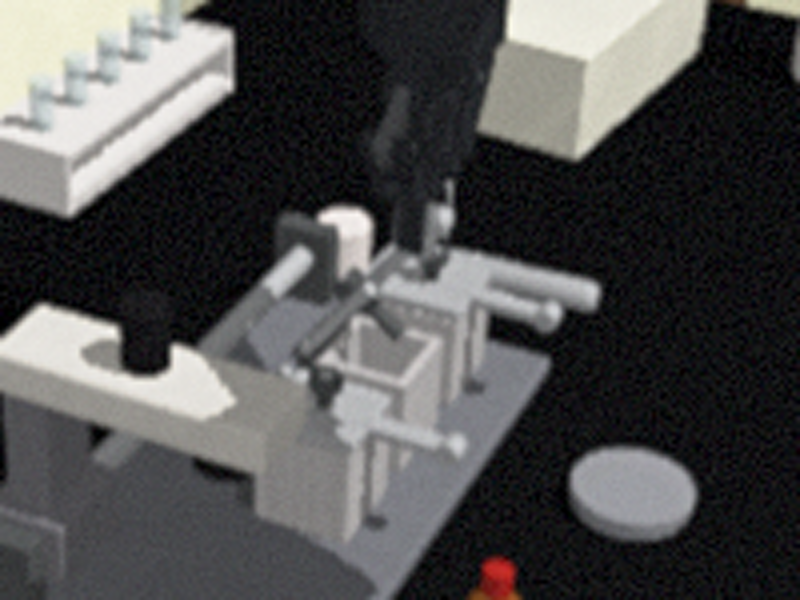

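The middle cap is open, with its chamber visible at crop (395,360) and the tab still gripped at (440,215). The other two caps are shut. TCP height gives an opening of about 57°.

```bash
python3 -c "
from bench import ctrl
print(ctrl.finish_job())"
```

```text
the job is handed in; nothing more can be done
None
```

I slid the reading head to its left stop, found the middle bolt (b) loose (a was firm, c not tapped), and handed the job in with the middle cap held open at about 57° and the other two caps shut.

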